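Clear the wrongly packed stone from the sharpening case

TASK

Open the long wooden case by the bar on its lid, leave the lid standing open, and check the contents against the layout inlaid on the inside of the lid: one part lies in a bay that is meant for another kind of part. Take that part out and lay it gently, flat, in the empty shallow wooden tray. Leave the other two parts in their bays.

Things in the scene. Friction and masses are not known exactly. Their poses are not given: they have to be found in the camera images.
- lid (a joint): Angle of the case's 9 mm thick lid in rad: 0 closed, 1.57 upright, 1.9 its stop, leaning back. The hinge is stiff: the lid stays where it is left; moving it takes about 3 N at the bar. The layout, dark wood inlays on the lid's inside, shows a disc over each end bay (for a round tin) and an oblong over the middle bay (for a stone).
- case_floor (a point): Centre of the inner floor, 6 mm over the bench, of the brown wooden case, fixed to the bench: outside 144 mm deep (x, towards its hinge), 334 mm long (y), 48 mm high, walls 7 mm. Dividers 8 mm above the floor part it along y into a middle bay 90 mm wide and two end bays 110 mm wide, centred 105 mm to either side.
- lid_bar (a point): Centre of the lid's pull, a round dark steel bar 11 mm thick and 110 mm long, that runs along y, 35 mm in front of the lid's front edge (clear gap 29 mm); two posts 94 mm apart carry it. Closed, it stands about 53 mm over the bench. Axes are the lid's: with the lid closed x points from the bar straight to the hinge, y along the bar, z up; they turn with the lid, about y.
- lid_hinge (a point): Point on the hinge line, at the middle of the case's far upper edge (48.5 mm over the bench), 179 mm behind the bar; the bar moves round it on a circle. Axes as those of the lid (y along the hinge line).
- end_stone_center (a point): Centre of a grey whetstone, a slab 45 mm (x) by 105 mm (y) by 22 mm (z), 0.34 kg nominal, lying on the case's floor in one of the two end bays (left or right varies), its length across the case, front to back. The layout has a tin there, so this is the wrongly packed part.
- mid_stone_center (a point): Centre of another, equal whetstone in the middle bay, where the layout has a stone: rightly packed.
- tin_center (a point): Centre of a flat round wax tin, 68 mm across and 26 mm high, in the other end bay: rightly packed.
- tray_in (a point): Centre of the inner floor, 6 mm over the bench, of the empty open plywood tray, fixed to the bench: outside 190 mm (its x) by 150 mm (its y) by 20 mm high, walls 6 mm.

How it is judged:
On the way:
1. the lid is swung open to at least 75 degrees (value of joint lid above 1.3 rad), for 0.2 s.
At the end, for the whole second after the job is handed in: The end-bay stone lies flat (within 10 degrees) on the tray's floor, its centre within 80 mm of the tray's centre and within 65 mm across the tray's width; the middle stone and the tin are within 35 mm of where they were; the lid is open 75 degrees or more (y of end_stone_center in the frame of tray_in between -0.065 and 0.065 m and z of end_stone_center in the frame of tray_in between 0.005 and 0.018 m and angle between end_stone_center's own z axis and vertical below 0.175 rad and horizontal distance between end_stone_center and tray_in below 0.08 m and distance of each of mid_stone_center, tin_center from where it was at the start of the episode below 0.035 m and value of joint lid above 1.3 rad and distance of end_stone_center from where it was at the start of the episode above 0.1 m); the robot touches nothing.
It fails at once if the stone from the end bay is dropped or thrown (out of the fingers and faster than 0.7 m/s, a fall of some 25 mm) (contact force between the fingers and end_stone below 0.05 N and linear speed of end_stone above 0.7 m/s).
It also fails if it takes over 59 s, if anything falls off the work surface, if the arm or the gripper's body presses on something with over 40 N, if the wrist force passes 120 N, or if a joint passes its speed limit or range.

ROBOT

A 7-joint arm with a two-finger parallel gripper is mounted at the origin on a cart in front of the work surface, level with it; the furniture and walls round the work are solid. World frame = base frame: x ahead of the robot, y to its left, z up, the work surface at z = 0. Lengths are in m, angles in rad, forces in N, time in s.
With the tool pointing down it reaches from about 0.4 to 0.85 m from the base axis. Payload 10.4 kg.
Tool frame: the origin (TCP) lies between the finger pads; the fingertips stand 14 mm ahead of it and the grasp point (between the pads) lies 5 mm behind it; z points along the fingers, y is the line along which they close (so a half turn about z gives the same grasp; the last joint's range is limited). The gripper opens to 87 mm and grips with 3 to 60 N. Pads are 19 mm wide; open, the fingers measure 117 mm over their backs; the gripper's body (75 mm by 190 mm) begins 51 mm behind the grasp point.
Start: joints at [1.203, 0.332, -0.065, 1.46, 0.022, 1.35, -0.088], TCP at [0.211, -0.588, 0.237] pointing down, gripper open.
Joint ranges: [-2.6, 2.6], [-0.5, 2.12], [-1.47, 1.34], [0.16, 2.42], [-1.27, 4.41], [0.06, 2.06], [-2.6, 2.6]. Speed limits (rad/s): [2.22, 2.22, 2.79, 2.79, 3.14, 3.14, 3.14].

INTERFACE

Orientations are given as a unit quaternion [x, y, z, w].
In Python, from cell import arm gives the robot as it stands.
- The arm moves only by the shell command python3 -m jog 'ROWS' [OPENING] [FORCE]. ROWS is JSON, a list of rows, each an object with "offset": the shift along the tool's x, y, z in m, a list of three; "angular": the turn, a rotation vector about the tool's x, y, z in rad, a list of three. A call has exactly 8 rows; each row is the pose to reach, as a shift and turn from the pose commanded when the call began, along the tool's axes at that moment; what a row does not reach only later rows make up. A row lasts 1/12 s, in which the tool goes at most 41.7 mm and 7.16 degrees, less where a joint would pass 70% of its speed; a pose out of reach is approached as far as the arm can. A call with a gripper value outside its range is refused whole. OPENING is the gripper command: -1 is fully open, 1 is shut, values between are in proportion, set as the call begins (- or left out, the last holds). The fingers move at their own pace and stop on an object; FORCE is the grip in N (left out, the last holds). Time passes only in rows, so rows that repeat a pose let the fingers close, or fill a call up. It gives the time, the measured TCP pose, the force, the opening and the grip force at its end, in the units of the state.
- arm.get_obs(): the state, without advancing time (a new reading comes with each control period).
- arm.camera(name): name is "side" or "top" or "wrist"; returns the picture (400x640x3 uint8, red, green, blue); there is no depth.
- arm.camera_params(name): a dict with "mtx" (3x3 intrinsics, pixels), "rvec" (rotation vector, rad) and "tvec" (3), from world to camera coordinates, as OpenCV has them. Camera axes: x right, y down, z forward; pixel columns grow to the right and rows downward; lengths in m; the calibration is good to about 2 mm. The wrist camera is an equidistant fisheye: a pixel r from the principal point sees the ray r / f radians off the axis. A picture is of the moment at which its call begins: read the wrist's pose just before it. camera_params takes no time and is no camera call; for the wrist camera it gives the pose at the moment of the call.
- arm.close_job(): hands the job in; it is judged then, once.
The state is a dict: "clock": time; "joints": joint angles; "qd": joint speeds; "joint_efforts": joint torques, N m; "tool_pos": TCP position; "tool_rot": TCP orientation; "ft_force": force on the tool from outside, world axes, zero at the start; "torque": the same for the moment, N m; "grip_width": finger opening in m; "gripper_force": force on a finger pad.
Only numpy, scipy, OpenCV 4.12 (cv2) and the standard library are available. Lean on these libraries where they do the work, as an engineer would, in place of code of your own. Each camera call takes 0.05 s, during which the arm holds its last target. There are 200 camera calls.

## Working session

There is one attempt and no reset: what is moved stays moved. The work goes in short steps, Python scripts to look and compute and a shell command to move; the robot and the scene stay as the last step left them, time stands still between calls to the robot, and variables do not carry over. Pictures are saved under pics/ and viewed, at most 10 in all, crops included, and the job is handed in when it is done.

```bash
mkdir -p pics; ls
python3 - <<'E'
from cell import arm
import cv2,numpy as np
print(arm.get_obs())
for n in("top","side"):
    cv2.imwrite(f"pics/{n}0.png",arm.camera(n)[:,:,::-1]); p=arm.camera_params(n);print(n,p)
E
```

```text
pics
{'clock': 0.0, 'joints': array([ 1.20341346,  0.3328797 , -0.06471417,  1.46093129,  0.02158967,
        1.34988681, -0.08852505]), 'qd': array([ 1.13492973e-03,  1.64192861e-03,  6.05869713e-04, -8.95469769e-05,
        1.70007158e-04,  5.55597469e-04,  2.97297911e-04]), 'joint_efforts': array([-6.31694493e-04, -6.23238516e+01,  2.45758990e-02, -3.89898670e+01,
       -6.13747467e-02,  3.94173351e-02,  1.39974973e-04]), 'tool_pos': array([ 0.21113034, -0.58787636,  0.23575385]), 'tool_rot': array([ 9.85176529e-01,  1.71542153e-01, -1.45405275e-04, -6.89868397e-04]), 'ft_force': array([ 0.57818431,  0.55063195, -0.10070499]), 'torque': array([ 0.00965723,  0.01918864, -0.00128325]), 'gripper_force': 0.0, 'grip_width': 0.08713091138204215}
top {'mtx': array([[440.48199082,   0.        , 315.38658314],
       [  0.        , 440.48199082, 201.40727769],
       [  0.        ,   0.        ,   1.        ]]), 'rvec': array([ 2.15179362, -2.17632894,  0.0761916 ]), 'tvec': array([-0.0263224 ,  0.536542  ,  1.05763496])}
side {'mtx': array([[491.08301083,   0.        , 318.26170851],
       [  0.        , 491.08301083, 194.87745448],
       [  0.        ,   0.        ,   1.        ]]), 'rvec': array([ 2.11639258, -0.17636157,  0.0659655 ]), 'tvec': array([-0.55761204,  0.080463  ,  1.0969151 ])}
```

View pics/top0.png

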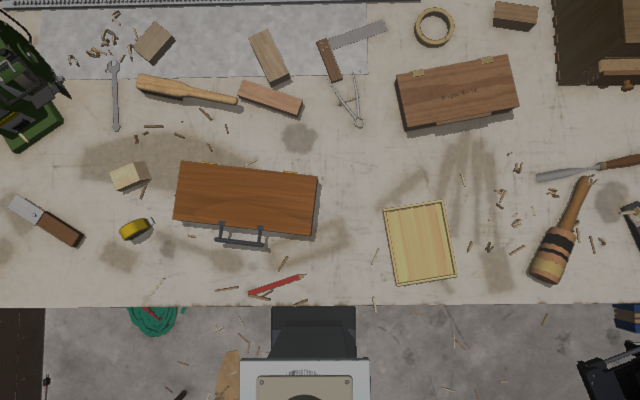

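View pics/side0.png

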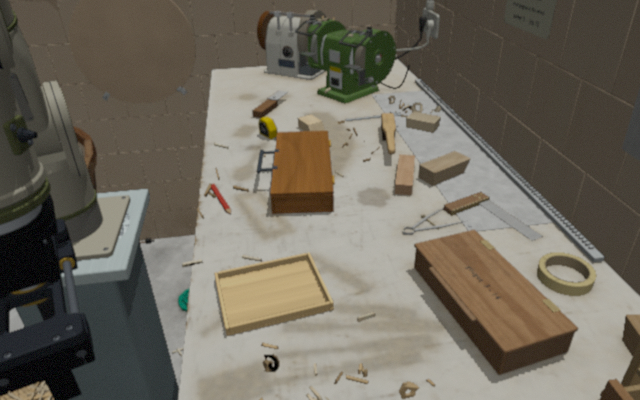

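The top view shows the orange-brown case with corners at about (181,161), (318,176), (310,236), (174,220) and its bar running (217,240)–(265,247). The tray corners are (384,210), (441,201), (455,277), (398,285). The side view agrees with this; the other wooden box is a decoy with no bar.

```bash
cat > h.py <<'E'
import cv2,numpy as np
from cell import arm
from scipy.spatial.transform import Rotation as R
def cast(n,px,z,p=None):
    p=p or arm.camera_params(n); px=np.array(px,float).reshape(-1,1,2)
    Rm=cv2.Rodrigues(p["rvec"])[0]; c=-Rm.T@np.ravel(p["tvec"])
    if n=="wrist":
        K=np.array(p["mtx"]); q=(px[:,0]-K[:2,2])/K[0,0]; th=np.linalg.norm(q,axis=1,keepdims=True)
        d=np.hstack([q/np.maximum(th,1e-9)*np.sin(th),np.cos(th)])
    else: d=np.hstack([cv2.undistortPoints(px,p["mtx"],None)[:,0],np.ones((len(px),1))])
    d=d@Rm; return c+d*((z-c[2])/d[:,2])[:,None]
def proj(n,P):
    p=arm.camera_params(n); return cv2.projectPoints(np.array(P,float).reshape(-1,3),p["rvec"],p["tvec"],p["mtx"],None)[0][:,0]
def tool():
    o=arm.get_obs(); return np.array(o["tool_pos"]),R.from_quat(o["tool_rot"])
E
python3 - <<'E'
from h import *
im=cv2.imread("pics/top0.png"); hsv=cv2.cvtColor(im,cv2.COLOR_BGR2HSV)
def rect(m,x0,y0,x1,y1):
    M=np.zeros_like(m);M[y0:y1,x0:x1]=m[y0:y1,x0:x1]
    M=cv2.morphologyEx(M,cv2.MORPH_OPEN,np.ones((3,3)))
    c=max(cv2.findContours(M,cv2.RETR_EXTERNAL,cv2.CHAIN_APPROX_NONE)[0],key=cv2.contourArea); return c
print([hsv[y,x].tolist() for x,y in((250,190),(410,230),(440,240),(350,200),(240,243),(200,227))])
lid=cv2.inRange(hsv,(5,110,50),(16,255,255)); c=rect(lid,160,150,330,245)
b=cv2.boxPoints(cv2.minAreaRect(c)); print("lid px",b); w=cast("top",b,.057);print(w.round(4),w.mean(0))
tr=cv2.inRange(hsv,(15,75,120),(30,255,255)); c=rect(tr,370,190,470,295)
b=cv2.boxPoints(cv2.minAreaRect(c)); print("tray px",b); w=cast("top",b,.02);print(w.round(4),w.mean(0),[np.linalg.norm(w[i]-w[i-1]) for i in range(4)])
bar=cast("top",[(217,242),(265,248)],.053);print("bar",bar)
for n,s in(("side",(240,120,360,230)),):
    im=cv2.imread("pics/side0.png")
    cv2.imwrite("pics/side_c.png",cv2.resize(im[s[1]:s[3],s[0]:s[2]],None,fx=3,fy=3,interpolation=2))
im=cv2.imread("pics/top0.png"); a=cv2.resize(im[150:260,160:340],None,fx=4,fy=4,interpolation=2); cv2.imwrite("pics/top_c.png",a)
E
```

```text
[[13, 165, 119], [22, 94, 166], [17, 104, 165], [16, 21, 161], [120, 4, 59], [16, 25, 111]]
lid px [[172.41138 218.92972]
 [179.49945 159.56708]
 [316.97232 175.98175]
 [309.88425 235.34439]]
[[ 0.4954  0.3091  0.057 ]
 [ 0.6389  0.2947  0.057 ]
 [ 0.5943 -0.0375  0.057 ]
 [ 0.4527 -0.0192  0.057 ]] [0.54532221 0.13677014 0.057     ]
tray px [[383.25714 212.23982]
 [440.22626 202.06676]
 [453.49573 276.3758 ]
 [396.5266  286.54883]]
[[ 0.5079 -0.1985  0.02  ]
 [ 0.5312 -0.3383  0.02  ]
 [ 0.3509 -0.3636  0.02  ]
 [ 0.3278 -0.226   0.02  ]] [ 0.42946578 -0.28160123  0.02      ] [np.float64(0.1821266699963018), np.float64(0.14170106808701366), np.float64(0.18204082056200097), np.float64(0.139459745169064)]
bar [[0.4393439  0.20244501 0.053     ]
 [0.42397596 0.08777199 0.053     ]]
```

View pics/top_c.png

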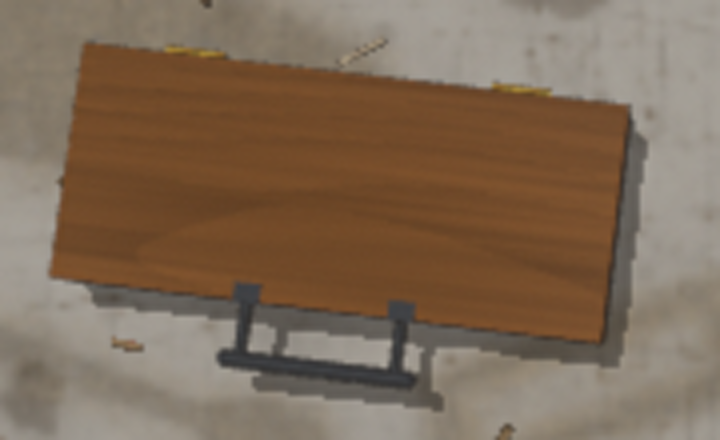

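The crop shows the bar's ends at about (215.5,239.3) and (263.3,245), with hinges on the far side. The case yaw is about -0.13 rad. I'll move towards the bar now and refine the position from close up.

```bash
cat >> h.py <<'E'
def delta(P,yaw,tilt=0):
    # yaw = heading of tool x, tool down
    p,r=tool(); g=R.from_euler('z',yaw)*R.from_euler('x',np.pi)
    print("offset",r.inv().apply(np.array(P)-p).round(4),"angular",(r.inv()*g).as_rotvec().round(3),"at",p.round(4))
E
python3 -c "
from h import *
b=cast('top',[(215.5,239.3),(263.3,245)],.053);print(b,b.mean(0))
delta([.44,-.32,.2],.8)"
```

```text
[[0.44579181 0.206105   0.053     ]
 [0.43110473 0.09182263 0.053     ]] [0.43844827 0.14896381 0.053     ]
offset [ 0.306  -0.1748  0.0361] angular [-0.001 -0.    -0.455] at [ 0.2111 -0.5879  0.2359]
```

```bash
python3 -m jog '[{"offset":[0.03,-0.015,0.004],"angular":[0,0,-0.05]},{"offset":[0.07,-0.036,0.01],"angular":[0,0,-0.12]},{"offset":[0.11,-0.056,0.015],"angular":[0,0,-0.18]},{"offset":[0.15,-0.076,0.02],"angular":[0,0,-0.25]},{"offset":[0.19,-0.097,0.025],"angular":[0,0,-0.32]},{"offset":[0.23,-0.117,0.03],"angular":[0,0,-0.38]},{"offset":[0.27,-0.137,0.035],"angular":[0,0,-0.45]},{"offset":[0.30,-0.155,0.04],"angular":[0,0,-0.5]}]' 0.45 10; python3 -c "
from h import *
delta([.435,.147,.17],1.439)"
```

```text
clock: 0.77
tool_pos: [0.4328, -0.3503, 0.1983]
tool_rot: [0.911, 0.412, 0.0, 0.0]
ft_force: [0.9, -1.4, -0.3]
grip_width: 0.0416
gripper_force: 0.0
offset [ 0.3746 -0.3272  0.0281] angular [ 0.     0.    -0.591] at [ 0.4328 -0.3503  0.1983]
```

```bash
python3 -m jog '[{"offset":[0.03,-0.026,0.002],"angular":[0,0,-0.05]},{"offset":[0.06,-0.052,0.004],"angular":[0,0,-0.1]},{"offset":[0.09,-0.079,0.006],"angular":[0,0,-0.15]},{"offset":[0.12,-0.105,0.008],"angular":[0,0,-0.2]},{"offset":[0.15,-0.131,0.01],"angular":[0,0,-0.25]},{"offset":[0.18,-0.157,0.012],"angular":[0,0,-0.3]},{"offset":[0.21,-0.183,0.014],"angular":[0,0,-0.35]},{"offset":[0.23,-0.201,0.016],"angular":[0,0,-0.4]}]'; python3 -c "
from h import *
delta([.4385,.149,.13],1.439)"
```

```text
clock: 1.43
tool_pos: [0.4336, -0.0429, 0.1823]
tool_rot: [0.811, 0.585, 0.0, 0.0]
ft_force: [0.1, 0.2, 0.1]
grip_width: 0.0239
gripper_force: 0.0
offset [ 0.1836 -0.0559  0.0523] angular [ 0.     0.    -0.189] at [ 0.4336 -0.0429  0.1823]
```

```bash
python3 -m jog '[{"offset":[0.035,-0.01,0.01],"angular":[0,0,-0.04]},{"offset":[0.07,-0.02,0.02],"angular":[0,0,-0.08]},{"offset":[0.105,-0.03,0.03],"angular":[0,0,-0.12]},{"offset":[0.14,-0.042,0.04],"angular":[0,0,-0.16]},{"offset":[0.165,-0.05,0.048],"angular":[0,0,-0.18]},{"offset":[0.178,-0.054,0.051],"angular":[0,0,-0.19]},{"offset":[0.183,-0.056,0.052],"angular":[0,0,-0.19]},{"offset":[0.183,-0.056,0.052],"angular":[0,0,-0.19]}]'
python3 - <<'E'
from h import *
delta([.4385,.149,.048],1.439)
p=arm.camera_params("wrist");print(p)
im=arm.camera("wrist");cv2.imwrite("pics/w1.png",im[:,:,::-1])
E
```

```text
clock: 2.1
tool_pos: [0.4392, 0.1457, 0.1301]
tool_rot: [0.753, 0.658, -0.0, -0.0]
ft_force: [-0.2, -0.4, -0.3]
grip_width: 0.0238
gripper_force: 0.0
offset [ 0.0032 -0.001   0.0821] angular [-0.001 -0.    -0.003] at [0.4392 0.1457 0.1301]
{'mtx': array([[309.70691629,   0.        , 320.70346526],
       [  0.        , 309.70691629, 188.88870595],
       [  0.        ,   0.        ,   1.        ]]), 'rvec': array([-2.82945875,  0.19092608,  0.03130408]), 'tvec': array([-0.41505971,  0.18934723,  0.35241817])}
```

View pics/w1.png

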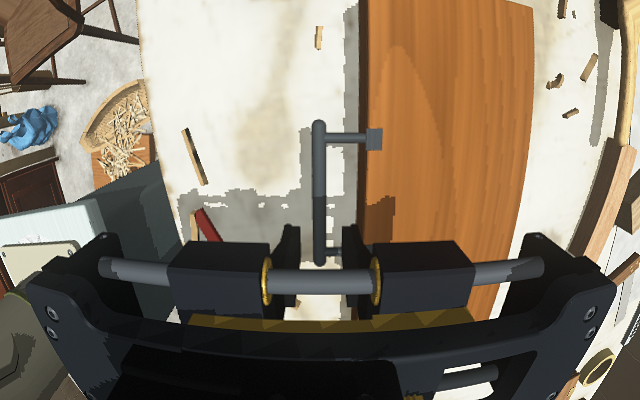

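The wrist view shows the bar from (319,123) to (320,263), between the fingers. I'll cast these points.

Run:
```python
from h import *
w=cast("wrist",[(319,123),(320,263),(319.5,150),(319.5,230)],.053);print(w)
p,r=tool();print(r.inv().apply(w-p))
```

```text
[[0.44636669 0.20620538 0.053     ]
 [0.43122888 0.09139213 0.053     ]
 [0.4439796  0.18628979 0.053     ]
 [0.43508586 0.12217298 0.053     ]]
[[ 0.06216705 -0.00156133  0.07728533]
 [-0.05363842 -0.00099077  0.07732012]
 [ 0.04211173 -0.00122583  0.07729123]
 [-0.02261886 -0.00134327  0.07731091]]
```

```bash
python3 -m jog '[{"offset":[0.001,-0.001,0.015],"angular":[0,0,0]},{"offset":[0.003,-0.001,0.035],"angular":[0,0,0]},{"offset":[0.004,-0.001,0.055],"angular":[0,0,0]},{"offset":[0.004,-0.001,0.07],"angular":[0,0,0]},{"offset":[0.004,-0.001,0.078],"angular":[0,0,0]},{"offset":[0.004,-0.001,0.082],"angular":[0,0,0]},{"offset":[0.004,-0.001,0.082],"angular":[0,0,0]},{"offset":[0.004,-0.001,0.082],"angular":[0,0,0]}]' && python3 -m jog '[{"offset":[0,0,0],"angular":[0,0,0]},{"offset":[0,0,0],"angular":[0,0,0]},{"offset":[0,0,0],"angular":[0,0,0]},{"offset":[0,0,0],"angular":[0,0,0]},{"offset":[0,0,0],"angular":[0,0,0]},{"offset":[0,0,0],"angular":[0,0,0]},{"offset":[0,0,0],"angular":[0,0,0]},{"offset":[0,0,0],"angular":[0,0,0]}]' 1 12
python3 - <<'E'
from h import *
for t in range(0,111,5):
    a=np.deg2rad(t); rho=np.hypot(.179,.0045); a0=np.arctan2(.0045,-.179)
    print(t,"y",round(.179+rho*np.cos(a0-a),3),"z",round(-(rho*np.sin(a0-a)-.0045),3))
E
```

```text
clock: 2.82
tool_pos: [0.4397, 0.1485, 0.0491]
tool_rot: [0.754, 0.657, 0.0, 0.0]
ft_force: [-0.4, -0.1, 0.2]
grip_width: 0.0238
gripper_force: 0.0
clock: 3.48
tool_pos: [0.4383, 0.1491, 0.0488]
tool_rot: [0.753, 0.658, -0.001, -0.0]
ft_force: [-6.9, -0.8, 7.6]
grip_width: 0.0104
gripper_force: 12.0
0 y 0.0 z -0.0
5 y 0.001 z -0.016
10 y 0.004 z -0.031
15 y 0.007 z -0.046
20 y 0.012 z -0.061
25 y 0.019 z -0.075
30 y 0.026 z -0.089
35 y 0.035 z -0.102
40 y 0.045 z -0.114
45 y 0.056 z -0.125
50 y 0.067 z -0.136
55 y 0.08 z -0.145
60 y 0.093 z -0.153
65 y 0.107 z -0.16
70 y 0.122 z -0.165
75 y 0.137 z -0.17
80 y 0.152 z -0.173
85 y 0.168 z -0.174
90 y 0.184 z -0.174
95 y 0.199 z -0.173
100 y 0.215 z -0.171
105 y 0.23 z -0.167
110 y 0.244 z -0.162
```

```bash
python3 -m jog '[{"offset":[0,0,-0.008],"angular":[0,0,0]},{"offset":[0.0,0.002,-0.022],"angular":[0,0,0]},{"offset":[0,0.004,-0.034],"angular":[0,0,0]},{"offset":[0,0.007,-0.046],"angular":[0,0,0]},{"offset":[0,0.012,-0.061],"angular":[0,0,0]},{"offset":[0,0.019,-0.075],"angular":[0,0,0]},{"offset":[0,0.026,-0.089],"angular":[0,0,0]},{"offset":[0,0.035,-0.102],"angular":[0,0,0]}]'
```

```text
clock: 4.15
tool_pos: [0.4714, 0.1447, 0.1515]
tool_rot: [0.753, 0.658, -0.002, -0.001]
ft_force: [-13.8, 1.8, 6.4]
grip_width: 0.0103
gripper_force: 12.0
```

```bash
python3 -m jog '[{"offset":[0,0.010,-0.012],"angular":[0,0,0]},{"offset":[0,0.021,-0.023],"angular":[0,0,0]},{"offset":[0,0.032,-0.034],"angular":[0,0,0]},{"offset":[0,0.045,-0.043],"angular":[0,0,0]},{"offset":[0,0.058,-0.051],"angular":[0,0,0]},{"offset":[0,0.072,-0.058],"angular":[0,0,0]},{"offset":[0,0.087,-0.063],"angular":[0,0,0]},{"offset":[0,0.102,-0.068],"angular":[0,0,0]}]'; python3 -c "
from h import *
delta([0,0,0],1.439)"
```

```text
clock: 4.82
tool_pos: [0.5756, 0.131, 0.2206]
tool_rot: [0.753, 0.658, 0.001, 0.0]
ft_force: [-1.6, 2.6, -0.0]
grip_width: 0.0105
gripper_force: 12.0
offset [-0.2076 -0.5529  0.2197] angular [ 0.001 -0.001 -0.004] at [0.5756 0.131  0.2206]
```

```bash
python3 -m jog '[{"offset":[0,0.015,-0.003],"angular":[0,0,0]},{"offset":[0,0.031,-0.004],"angular":[0,0,0]},{"offset":[0,0.047,-0.004],"angular":[0,0,0]},{"offset":[0,0.062,-0.003],"angular":[0,0,0]},{"offset":[0,0.075,-0.001],"angular":[0,0,0]},{"offset":[0,0.078,-0.001],"angular":[0,0,0]},{"offset":[0,0.078,-0.001],"angular":[0,0,0]},{"offset":[0,0.078,-0.001],"angular":[0,0,0]}]' && python3 -m jog '[{"offset":[0,0,0],"angular":[0,0,0]},{"offset":[0,0,0],"angular":[0,0,0]},{"offset":[0,0,0],"angular":[0,0,0]},{"offset":[0,0,-0.01],"angular":[0,0,0]},{"offset":[0,0,-0.03],"angular":[0,0,0]},{"offset":[0,0,-0.05],"angular":[0,0,0]},{"offset":[0,0,-0.07],"angular":[0,0,0]},{"offset":[0,0,-0.08],"angular":[0,0,0]}]' 0.3
```

```text
clock: 5.48
tool_pos: [0.6525, 0.1202, 0.2204]
tool_rot: [0.753, 0.658, 0.001, 0.0]
ft_force: [2.8, 3.2, 1.2]
grip_width: 0.0108
gripper_force: 12.0
clock: 6.15
tool_pos: [0.6526, 0.1199, 0.3029]
tool_rot: [0.754, 0.657, 0.001, 0.001]
ft_force: [-0.5, -0.5, -0.0]
grip_width: 0.0305
gripper_force: 0.0
```

```bash
python3 -m jog '[{"offset":[-0.02,-0.03,0],"angular":[0,0,0.08]},{"offset":[-0.045,-0.06,0],"angular":[0,0,0.19]},{"offset":[-0.07,-0.09,0],"angular":[0,0,0.3]},{"offset":[-0.095,-0.12,0],"angular":[0,0,0.41]},{"offset":[-0.12,-0.15,0],"angular":[0,0,0.52]},{"offset":[-0.145,-0.18,0],"angular":[0,0,0.63]},{"offset":[-0.17,-0.21,0],"angular":[0,0,0.74]},{"offset":[-0.19,-0.23,0],"angular":[0,0,0.8]}]' -0.5;  python3 - <<'E'
from h import *
delta([.45,0,.25],-.132)
print(arm.get_obs()["joints"])
im=arm.camera("top");cv2.imwrite("pics/top1.png",im[:,:,::-1])
cv2.imwrite("pics/top1c.png",cv2.resize(im[120:260,140:350,::-1],None,fx=3.5,fy=3.5,interpolation=2))
E
```

```text
clock: 6.82
tool_pos: [0.3959, -0.0385, 0.2996]
tool_rot: [0.951, 0.308, 0.0, 0.001]
ft_force: [1.1, -1.0, -0.7]
grip_width: 0.0641
gripper_force: 0.0
offset [0.0664 0.0005 0.0496] angular [ 0.001 -0.     0.759] at [ 0.3959 -0.0385  0.2996]
[ 0.63815953 -0.20241362 -0.55644359  1.87220659 -0.10636293  1.44218103
 -0.83905484]
```

View pics/top1c.png

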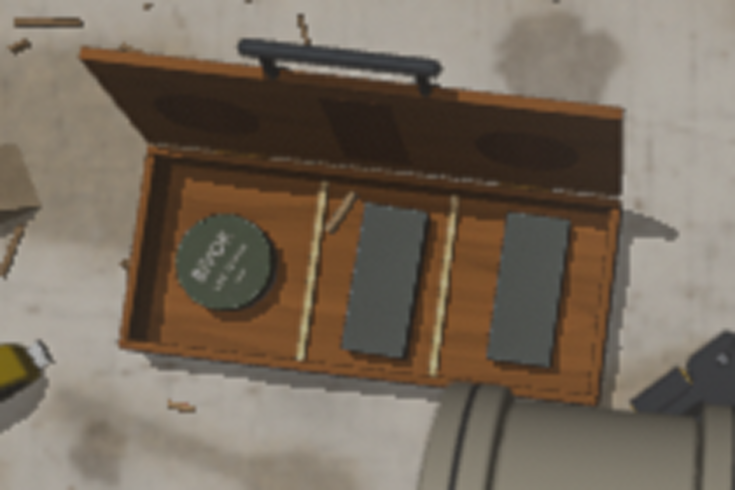

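The lid stands open with the layout visible. The tin is in the left bay, and there are stones in the middle and right bays. The right one is wrong: its corners in the crop are (508,212), (571,220), (551,367), (488,360).

Run:
```python
from h import *
q=np.array([(508,212),(571,220),(551,367),(488,360)])/3.5+(140,120)
w=cast("top",q,.028);c=w.mean(0);d=(w[0]+w[1]-w[2]-w[3]);y=np.arctan2(d[1],d[0])
print(w.round(4),c,y); delta([c[0],c[1],.15],y)
print(cast("top",np.array([(620,195),(80,45),(625,108),(600,405)])/3.5+(140,120),.0485))
```

```text
[[ 0.5883  0.0415  0.028 ]
 [ 0.582  -0.0028  0.028 ]
 [ 0.479   0.0119  0.028 ]
 [ 0.4844  0.0559  0.028 ]] [0.53343181 0.02660123 0.028     ] -0.1398598041311495
offset [0.1537 0.0257 0.1495] angular [0.002 0.001 0.761] at [ 0.3936 -0.0416  0.2998]
[[ 0.59620897 -0.0377956   0.0485    ]
 [ 0.70761112  0.33989212  0.0485    ]
 [ 0.65705504 -0.0419134   0.0485    ]
 [ 0.45194602 -0.02262355  0.0485    ]]
```

```bash
python3 - <<'E'
from h import *
p=arm.camera_params("wrist");Rm=cv2.Rodrigues(p["rvec"])[0];c=-Rm.T@np.ravel(p["tvec"]);t,r=tool();print(r.inv().apply(c-t))
E
python3 -m jog '[{"offset":[0.0,0.0,0.0],"angular":[0,0,0.08]},{"offset":[0.015,0.003,0],"angular":[0,0,0.19]},{"offset":[0.03,0.006,0],"angular":[0,0,0.3]},{"offset":[0.05,0.01,0],"angular":[0,0,0.41]},{"offset":[0.07,0.014,0],"angular":[0,0,0.52]},{"offset":[0.09,0.018,0],"angular":[0,0,0.63]},{"offset":[0.1,0.02,0],"angular":[0,0,0.74]},{"offset":[0.1,0.02,0],"angular":[0,0,0.76]}]'
python3 - <<'E'
from h import *
delta([.5334,.0266,.15],-.14);delta([.5334,.0266,.025],-.14);print(arm.get_obs()["joints"])
im=arm.camera("wrist");cv2.imwrite("pics/w2.png",im[:,:,::-1])
E
```

```text
[ 0.08315298 -0.00021732 -0.1482869 ]
clock: 7.53
tool_pos: [0.492, 0.007, 0.2991]
tool_rot: [0.998, -0.065, -0.0, -0.001]
ft_force: [-0.2, -0.2, -0.1]
grip_width: 0.0656
gripper_force: 0.0
offset [ 0.0387 -0.0245  0.1492] angular [-0.001  0.001  0.011] at [0.492  0.007  0.2991]
offset [ 0.0387 -0.0244  0.2742] angular [-0.001  0.001  0.011] at [0.492  0.007  0.2991]
[ 0.59763665  0.05448498 -0.72144073  1.6697199   0.03493402  1.43132118
 -1.82784275]
```

View pics/w2.png

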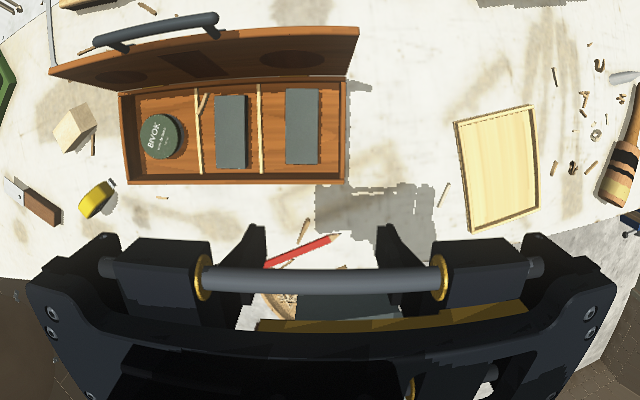

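The wrist view shows the right-bay stone at corners (288,87), (319,90), (318,164), (286,163), and the tray on the right. The camera sits 83 mm along tool +x, so it would come down onto the lid. I'll turn the wrist half a turn, which gives the same grasp.

```bash
python3 - <<'E'
from h import *
w=cast("wrist",[(288,87),(319,90),(318,164),(286,163)],.028);print(w.round(4),w.mean(0))
w=cast("wrist",[(455,122),(530,105),(540,205),(470,231)],.02);print(w.round(4),w.mean(0))
E
python3 -m jog '[{"offset":[0,0,0],"angular":[0,0,-0.1]},{"offset":[0,0,0],"angular":[0,0,-0.22]},{"offset":[0,0,0],"angular":[0,0,-0.34]},{"offset":[0,0,0],"angular":[0,0,-0.46]},{"offset":[0,0,0],"angular":[0,0,-0.58]},{"offset":[0,0,0],"angular":[0,0,-0.7]},{"offset":[0,0,0],"angular":[0,0,-0.82]},{"offset":[0,0,0],"angular":[0,0,-0.94]}]' && python3 -m jog '[{"offset":[0,0,0],"angular":[0,0,-0.12]},{"offset":[0,0,0],"angular":[0,0,-0.24]},{"offset":[0,0,0],"angular":[0,0,-0.36]},{"offset":[0,0,0],"angular":[0,0,-0.48]},{"offset":[0,0,0],"angular":[0,0,-0.6]},{"offset":[0,0,0],"angular":[0,0,-0.72]},{"offset":[0,0,0],"angular":[0,0,-0.84]},{"offset":[0,0,0],"angular":[0,0,-0.96]}]' && python3 -m jog '[{"offset":[0,0,0],"angular":[0,0,-0.12]},{"offset":[0,0,0],"angular":[0,0,-0.24]},{"offset":[0,0,0],"angular":[0,0,-0.36]},{"offset":[0,0,0],"angular":[0,0,-0.48]},{"offset":[0,0,0],"angular":[0,0,-0.6]},{"offset":[0,0,0],"angular":[0,0,-0.72]},{"offset":[0,0,0],"angular":[0,0,-0.84]},{"offset":[0,0,0],"angular":[0,0,-0.96]}]'
python3 - <<'E'
from h import *
delta([.5334,.0266,.15],-.14+np.pi)
E
```

```text
[[ 0.5886  0.0383  0.028 ]
 [ 0.5788 -0.0022  0.028 ]
 [ 0.478   0.0121  0.028 ]
 [ 0.4851  0.0561  0.028 ]] [0.53262523 0.02608932 0.028     ]
[[ 0.5162 -0.1946  0.02  ]
 [ 0.5369 -0.3374  0.02  ]
 [ 0.3598 -0.3719  0.02  ]
 [ 0.3351 -0.2234  0.02  ]] [ 0.43701122 -0.28183242  0.02      ]
clock: 8.25
tool_pos: [0.4902, 0.0053, 0.2997]
tool_rot: [0.916, 0.4, -0.0, 0.0]
ft_force: [-0.2, -1.4, -0.9]
grip_width: 0.0654
gripper_force: 0.0
clock: 8.92
tool_pos: [0.4901, 0.0054, 0.2996]
tool_rot: [0.628, 0.778, -0.0, 0.0]
ft_force: [0.3, -0.2, 0.3]
grip_width: 0.0651
gripper_force: 0.0
clock: 9.58
tool_pos: [0.4902, 0.0054, 0.2996]
tool_rot: [0.197, 0.98, -0.001, 0.0]
ft_force: [0.6, 0.1, 0.4]
grip_width: 0.0652
gripper_force: 0.0
offset [-0.0316  0.0365  0.1496] angular [-0.001  0.    -0.258] at [0.4902 0.0054 0.2996]
```

```bash
python3 -m jog '[{"offset":[-0.004,0.005,0.01],"angular":[0,0,-0.08]},{"offset":[-0.012,0.014,0.04],"angular":[0,0,-0.18]},{"offset":[-0.02,0.024,0.075],"angular":[0,0,-0.26]},{"offset":[-0.028,0.032,0.11],"angular":[0,0,-0.26]},{"offset":[-0.031,0.036,0.14],"angular":[0,0,-0.26]},{"offset":[-0.031,0.036,0.15],"angular":[0,0,-0.26]},{"offset":[-0.031,0.036,0.15],"angular":[0,0,-0.26]},{"offset":[-0.031,0.036,0.15],"angular":[0,0,-0.26]}]'
python3 - <<'E'
from h import *
delta([.533,.0264,.024],-.14+np.pi)
im=arm.camera("wrist");cv2.imwrite("pics/w3.png",im[:,:,::-1])
E
```

```text
clock: 10.25
tool_pos: [0.5335, 0.0263, 0.1506]
tool_rot: [0.073, 0.997, -0.0, 0.0]
ft_force: [0.7, 0.6, 0.2]
grip_width: 0.0651
gripper_force: 0.0
offset [6.000e-04 1.000e-04 1.266e-01] angular [-0.001  0.    -0.006] at [0.5335 0.0263 0.1506]
```

View pics/w3.png

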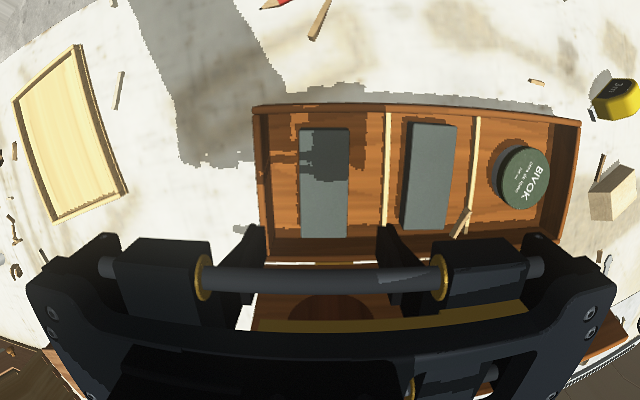

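The stone spans (301,128) to (347,238) in the image, centred between the fingers in y, with the camera on the free front side.

```bash
python3 - <<'E'
from h import *
w=cast("wrist",[(301,128),(349,128),(347,237),(301,237)],.028);p,r=tool();print(r.inv().apply(w-p).round(4))
E
python3 -m jog '[{"offset":[0,0,0.01],"angular":[0,0,0]},{"offset":[0,0,0.03],"angular":[0,0,0]},{"offset":[0,0,0.055],"angular":[0,0,0]},{"offset":[0,0,0.075],"angular":[0,0,0]},{"offset":[0,0,0.085],"angular":[0,0,0]},{"offset":[0,0,0.09],"angular":[0,0,0]},{"offset":[0,0,0.09],"angular":[0,0,0]},{"offset":[0,0,0.09],"angular":[0,0,0]}]'
```

```text
[[ 0.0538 -0.0173  0.1234]
 [ 0.0539  0.0249  0.1233]
 [-0.0517  0.0257  0.1236]
 [-0.0517 -0.0193  0.1236]]
clock: 10.97
tool_pos: [0.5344, 0.0268, 0.0605]
tool_rot: [0.073, 0.997, 0.0, 0.001]
ft_force: [1.2, -0.1, -0.2]
grip_width: 0.065
gripper_force: 0.0
```

```bash
python3 -m jog '[{"offset":[0,0.001,0.008],"angular":[0,0,0]},{"offset":[0,0.002,0.016],"angular":[0,0,0]},{"offset":[0,0.002,0.024],"angular":[0,0,0]},{"offset":[0,0.002,0.03],"angular":[0,0,0]},{"offset":[0,0.002,0.034],"angular":[0,0,0]},{"offset":[0,0.002,0.036],"angular":[0,0,0]},{"offset":[0,0.002,0.036],"angular":[0,0,0]},{"offset":[0,0.002,0.036],"angular":[0,0,0]}]' && python3 -m jog '[{"offset":[0,0,0],"angular":[0,0,0]},{"offset":[0,0,0],"angular":[0,0,0]},{"offset":[0,0,0],"angular":[0,0,0]},{"offset":[0,0,0],"angular":[0,0,0]},{"offset":[0,0,0],"angular":[0,0,0]},{"offset":[0,0,0],"angular":[0,0,0]},{"offset":[0,0,0],"angular":[0,0,0]},{"offset":[0,0,0],"angular":[0,0,0]}]' 1 35
```

```text
clock: 11.63
tool_pos: [0.5341, 0.0287, 0.0235]
tool_rot: [0.073, 0.997, 0.0, 0.0]
ft_force: [-0.5, -0.4, -0.4]
grip_width: 0.0656
gripper_force: 0.0
clock: 12.3
tool_pos: [0.5341, 0.0286, 0.0236]
tool_rot: [0.073, 0.997, -0.0, 0.0]
ft_force: [-1.2, -0.9, 2.9]
grip_width: 0.0446
gripper_force: 35.0
```

Gripped at 44.6 mm, which is the stone's width. Lifting slowly.

```bash
python3 -m jog '[{"offset":[0,0,-0.005],"angular":[0,0,0]},{"offset":[0,0,-0.015],"angular":[0,0,0]},{"offset":[0,0,-0.03],"angular":[0,0,0]},{"offset":[0,0,-0.05],"angular":[0,0,0]},{"offset":[0,0,-0.07],"angular":[0,0,0]},{"offset":[0,0,-0.09],"angular":[0,0,0]},{"offset":[0,0,-0.105],"angular":[0,0,0]},{"offset":[0,0,-0.115],"angular":[0,0,0]}]'; python3 -c "
from h import *
delta([.434,-.282,.12],.139+np.pi); print(arm.get_obs()['joints'])"
```

```text
clock: 12.97
tool_pos: [0.5344, 0.0289, 0.1407]
tool_rot: [0.073, 0.997, -0.0, 0.001]
ft_force: [0.8, -0.1, -3.4]
grip_width: 0.0447
gripper_force: 35.0
offset [ 0.0539 -0.3222  0.0206] angular [-0.     0.002 -0.285] at [0.5344 0.0289 0.1407]
[ 0.572956    0.31733512 -0.82490585  1.78529013  0.25484026  1.1476678
  1.09177945]
```

```bash
python3 -m jog '[{"offset":[0.002,-0.012,0],"angular":[0,0,-0.01]},{"offset":[0.006,-0.034,0],"angular":[0,0,-0.03]},{"offset":[0.011,-0.06,0],"angular":[0,0,-0.06]},{"offset":[0.015,-0.088,0],"angular":[0,0,-0.09]},{"offset":[0.02,-0.116,0],"angular":[0,0,-0.12]},{"offset":[0.024,-0.144,0],"angular":[0,0,-0.15]},{"offset":[0.029,-0.172,0],"angular":[0,0,-0.18]},{"offset":[0.033,-0.2,0],"angular":[0,0,-0.21]}]'; python3 -c "
from h import *
delta([.434,-.282,.1],.139+np.pi); print(arm.get_obs()['joints'])"
```

```text
clock: 13.63
tool_pos: [0.471, -0.1654, 0.1385]
tool_rot: [-0.032, 0.999, -0.0, -0.0]
ft_force: [1.6, 0.0, -3.7]
grip_width: 0.0447
gripper_force: 35.0
offset [ 0.0445 -0.1139  0.0386] angular [-0.    -0.001 -0.074] at [ 0.471  -0.1654  0.1385]
[ 0.94558104  0.21737499 -0.76659222  1.87582542  0.16763708  1.11410477
  1.75202805]
```

```bash
python3 -m jog '[{"offset":[0.008,-0.025,0.004],"angular":[0,0,-0.02]},{"offset":[0.018,-0.05,0.01],"angular":[0,0,-0.04]},{"offset":[0.028,-0.075,0.02],"angular":[0,0,-0.06]},{"offset":[0.036,-0.095,0.028],"angular":[0,0,-0.074]},{"offset":[0.042,-0.107,0.034],"angular":[0,0,-0.074]},{"offset":[0.044,-0.113,0.038],"angular":[0,0,-0.074]},{"offset":[0.044,-0.113,0.038],"angular":[0,0,-0.074]},{"offset":[0.044,-0.113,0.038],"angular":[0,0,-0.074]}]'
python3 - <<'E'
from h import *
delta([.434,-.282,.024],.139+np.pi)
im=arm.camera("top");cv2.imwrite("pics/top2.png",cv2.resize(im[140:300,150:500,::-1],None,fx=2.2,fy=2.2,interpolation=2))
E
```

```text
clock: 14.3
tool_pos: [0.4359, -0.2786, 0.1006]
tool_rot: [-0.069, 0.998, 0.0, 0.0]
ft_force: [0.4, -0.3, -3.3]
grip_width: 0.0449
gripper_force: 35.0
offset [ 0.0023 -0.0031  0.0766] angular [ 0.001  0.    -0.001] at [ 0.4359 -0.2786  0.1006]
```

View pics/top2.png

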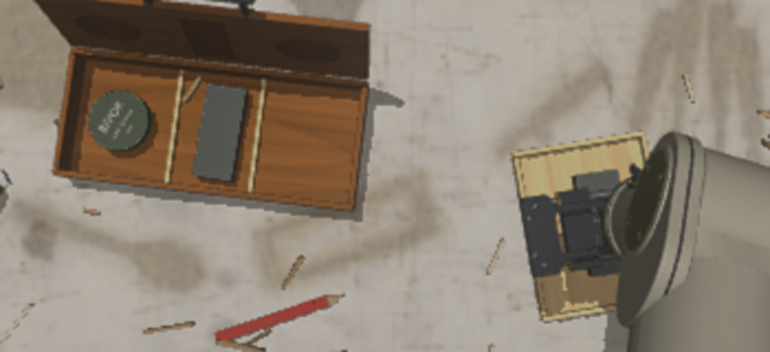

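The stone hangs over the tray's middle, the end bay is empty and the lid is open. Lowering.

```bash
python3 -m jog '[{"offset":[0.002,-0.003,0.01],"angular":[0,0,0]},{"offset":[0.002,-0.003,0.025],"angular":[0,0,0]},{"offset":[0.002,-0.003,0.04],"angular":[0,0,0]},{"offset":[0.002,-0.003,0.052],"angular":[0,0,0]},{"offset":[0.002,-0.003,0.06],"angular":[0,0,0]},{"offset":[0.002,-0.003,0.066],"angular":[0,0,0]},{"offset":[0.002,-0.003,0.069],"angular":[0,0,0]},{"offset":[0.002,-0.003,0.07],"angular":[0,0,0]}]' && python3 -m jog '[{"offset":[0,0,0.001],"angular":[0,0,0]},{"offset":[0,0,0.002],"angular":[0,0,0]},{"offset":[0,0,0.003],"angular":[0,0,0]},{"offset":[0,0,0.004],"angular":[0,0,0]},{"offset":[0,0,0.005],"angular":[0,0,0]},{"offset":[0,0,0.006],"angular":[0,0,0]},{"offset":[0,0,0.006],"angular":[0,0,0]},{"offset":[0,0,0.006],"angular":[0,0,0]}]'
```

```text
clock: 15.02
tool_pos: [0.4338, -0.283, 0.0302]
tool_rot: [-0.069, 0.998, 0.0, -0.0]
ft_force: [-0.4, -0.5, -4.3]
grip_width: 0.0445
gripper_force: 35.0
clock: 15.68
tool_pos: [0.4337, -0.2831, 0.0244]
tool_rot: [-0.069, 0.998, -0.0, -0.0]
ft_force: [0.8, 0.5, -2.7]
grip_width: 0.0449
gripper_force: 35.0
```

```bash
python3 -m jog '[{"offset":[0,0,0.0005],"angular":[0,0,0]},{"offset":[0,0,0.001],"angular":[0,0,0]},{"offset":[0,0,0.0012],"angular":[0,0,0]},{"offset":[0,0,0.0012],"angular":[0,0,0]},{"offset":[0,0,0.0012],"angular":[0,0,0]},{"offset":[0,0,0.0012],"angular":[0,0,0]},{"offset":[0,0,0.0012],"angular":[0,0,0]},{"offset":[0,0,0.0012],"angular":[0,0,0]}]'
```

```text
clock: 16.35
tool_pos: [0.4338, -0.2832, 0.0236]
tool_rot: [-0.069, 0.998, -0.0, -0.0]
ft_force: [-3.5, 1.9, 6.2]
grip_width: 0.0448
gripper_force: 35.0
```

Contact with the tray floor (6 N). Opening, then retreating upward.

```bash
python3 -m jog '[{"offset":[0,0,0],"angular":[0,0,0]},{"offset":[0,0,0],"angular":[0,0,0]},{"offset":[0,0,0],"angular":[0,0,0]},{"offset":[0,0,0],"angular":[0,0,0]},{"offset":[0,0,0],"angular":[0,0,0]},{"offset":[0,0,0],"angular":[0,0,0]},{"offset":[0,0,0],"angular":[0,0,0]},{"offset":[0,0,0],"angular":[0,0,0]}]' -0.6 && python3 -m jog '[{"offset":[0,0,-0.01],"angular":[0,0,0]},{"offset":[0,0,-0.03],"angular":[0,0,0]},{"offset":[0,0,-0.06],"angular":[0,0,0]},{"offset":[0,0,-0.09],"angular":[0,0,0]},{"offset":[0,0,-0.12],"angular":[0,0,0]},{"offset":[0,0,-0.15],"angular":[0,0,0]},{"offset":[0,0,-0.17],"angular":[0,0,0]},{"offset":[0,0,-0.18],"angular":[0,0,0]}]'
python3 - <<'E'
from h import *
im=arm.camera("side");cv2.imwrite("pics/side3.png",im[:,:,::-1])
E
```

```text
clock: 17.02
tool_pos: [0.4338, -0.2832, 0.0233]
tool_rot: [-0.069, 0.998, -0.0, 0.0]
ft_force: [0.2, -0.6, 2.1]
grip_width: 0.0693
gripper_force: 0.0
clock: 17.68
tool_pos: [0.4348, -0.2835, 0.207]
tool_rot: [-0.069, 0.998, -0.002, 0.002]
ft_force: [-0.1, -0.8, -0.7]
grip_width: 0.0696
gripper_force: 0.0
```

View pics/side3.png

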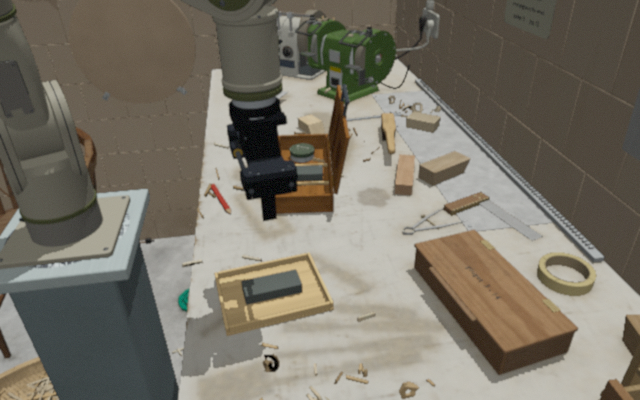

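The side view shows the stone flat in the middle of the tray at (272,287), the lid standing open at (340,140), and the gripper clear.

```bash
python3 -m jog '[{"offset":[0,0,0],"angular":[0,0,0]},{"offset":[0,0,0],"angular":[0,0,0]},{"offset":[0,0,0],"angular":[0,0,0]},{"offset":[0,0,0],"angular":[0,0,0]},{"offset":[0,0,0],"angular":[0,0,0]},{"offset":[0,0,0],"angular":[0,0,0]},{"offset":[0,0,0],"angular":[0,0,0]},{"offset":[0,0,0],"angular":[0,0,0]}]' && python3 -c "
from cell import arm
print(arm.close_job())"
```

```text
clock: 18.4
tool_pos: [0.4337, -0.2831, 0.2031]
tool_rot: [-0.069, 0.998, 0.0, -0.0]
ft_force: [0.3, 1.2, -0.3]
grip_width: 0.0695
gripper_force: 0.0
the job is handed in; nothing more can be done
None
```

I handed the job in at about 18 s: the lid is standing open, the whetstone from the right end bay lies flat in the middle of the tray, and the tin and middle stone are still in their bays; no verdict came back.

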